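# Seat a media bottle and leave its cap a quarter turn open for the autoclave

## Robot

A 7-joint arm with a two-finger parallel gripper is mounted at the origin on the work surface. World frame = base frame: x ahead of the robot, y to its left, z up, the work surface at z = 0. Lengths are in mm, angles in rad, forces in N, time in s.
With the tool pointing down it reaches from about 425 to 875 mm from the base axis. Payload 8.4 kg.
Tool frame: the origin (TCP) lies at the very end of the fingers, on their centre line; the grasp point (between the pads) lies 19 mm behind it (manip.pinch_z is the distance from the TCP to the grasp point, in mm); z points along the fingers, x is the direction in which the jaws open and shut, and the axes are right-handed (so a half turn about z gives the same grasp; the last joint's range is limited). The gripper opens to 87 mm and grips with 3 to 60 N. Pads are 19 mm wide; open, the fingers measure 117 mm over their backs; the gripper's body (75 mm by 190 mm) begins 51 mm behind the grasp point.
Start: joints at [1.056, 0.333, 0.04, 1.465, -0.013, 1.343, -0.059], TCP at [262.524, -594.596, 222.546] pointing down, gripper open.
Joint ranges: [-2.58, 2.58], [-0.38, 2.09], [-1.3, 1.39], [0.25, 2.4], [-1.5, 4.64], [0.08, 2.09], [-2.65, 2.65]. Speed limits (rad/s): [2.22, 2.22, 2.79, 2.79, 3.14, 3.14, 3.14].

## Interface

Orientations are given as a unit quaternion [w, x, y, z].
In Python, from workcell import manip gives the robot as it stands.
- The arm moves only by the tool play_rows, never from a script. Its arguments are lists of equal length, an entry for each row: "linear": the shift along the tool's x, y, z in mm, a list of three; "roll": the turn about the tool's z in rad. In form: {"linear": [[x, y, z], ...], "roll": [roll, ...]}. A call has 1 to 5 rows; each row is the pose to reach, as a shift and turn from the pose measured when the call began, along the tool's axes at that moment; what a row does not reach only later rows make up. A row lasts 1/10 s, in which the tool goes at most 50 mm and 8.59 degrees, less where a joint would pass 70% of its speed; a pose out of reach is approached as far as the arm can. A call with a gripper value outside its range is refused whole. "gripper" is the finger opening in mm, from 0 to 87, set as the call begins (left out, the last holds). The fingers move at their own pace and stop on an object; "newtons" is the grip in N (left out, the last holds). Time passes only in rows, so rows that repeat a pose let the fingers close. It gives the time, the measured TCP pose, the force and the opening at its end, in the units of the state.
- manip.sense(): the state, without advancing time (a new reading comes with each control period).
- manip.read_camera(name): name is "side" or "top" or "wrist"; returns a dict with "frame" (400x640x3 uint8, red, green, blue), "intrinsics" (3x3 intrinsics, pixels), "k1" (the pictures are not rectified: a ray, as slopes to the right and down, at radius r is drawn at 1 + k1 r^2 times it, then the intrinsics apply), "T" (4x4, takes a point from camera to world coordinates); the wrist camera has in their place "hand_eye" (4x4, takes a point from camera to tool coordinates, whose origin is the TCP and whose axes are the tool frame's). Camera axes: x right, y down, z forward; pixel columns grow to the right and rows downward; lengths in mm; the calibration is good to about 2 mm. A picture is of the moment at which its call begins: read the wrist's pose just before it. There is no depth.
- manip.sign_off(): hands the job in, once; it reports no verdict.
The state is a dict: "time_s": time; "joint_pos": joint angles; "qvel": joint speeds; "joint_efforts": joint torques, N m; "eef_pos": TCP position; "ee_rot": TCP orientation; "ft_force": force on the tool from outside, world axes, zero at the start; "torque": the same for the moment, N m; "grip_width": finger opening in mm.
Only numpy, scipy, OpenCV 4.12 (cv2) and the standard library are available. Lean on these libraries where they do the work, as an engineer would, in place of code of your own. Each camera call takes 0.05 s, during which the arm holds its last target.

## Task

Pick up the free-standing square bottle, lower it (do not drop it) into the empty holder block so that its foot tab sits in the notch and it stands fully down, then screw its cap clockwise until it bottoms out, and back it off a quarter turn so that the bottle can vent. Finish still gripping the cap at that position, with the bottle seated: do not let go at the end. Leave the other things on the bench where they are.

Things in the scene. Friction and masses are not known exactly. Their poses are not given: they have to be found in the camera images.
- bottle: Free-standing amber bottle, 310 g (+-40 percent). Square body 48 x 48 mm, 70 mm tall, round shoulder, 30 mm neck; 118 mm tall with the cap home. At its foot, amid the +x side, a tab 12 mm wide and 26 mm tall stands out 8 mm. Origin: centre of the underside; z up, x towards the tab. Easily lifted by the cap, which stays where it is left on the thread (0.07 N m of friction).
- bottle_tab (a point): Outer face of the bottle's tab: 32 mm from the bottle's axis along its x, 13 mm above its underside.
- cap: The bottle's round ribbed grey screw cap, 40 mm in diameter (41 over the ribs), 28 mm tall, already started on the thread. Origin: centre of its underside, on the bottle's axis, 90 mm above the bottle's underside when home. z up; x along the raised bar on its top. Below it 12 mm of bare neck, then the shoulder.
- cap_top (a point): Centre of the cap's flat top, 28 mm above the cap's origin.
- cap_turn (a joint): How far the cap is unscrewed, rad: 0 = bottomed out (hard stop; the bar on top then points over the tab), growing counter-clockwise seen from above. Starts between 1.7 and 2.9; stop at 3.6. It rises 0.8 mm per rad (5 mm a turn). A quarter turn is 1.57. Clockwise tightens.
- holder: The empty holder: grey block 84 x 84 x 34 mm, fixed. Pocket 52 x 52 mm (2 mm play round the bottle), floor 6 mm above the bench; its top 10 mm widens by 5 mm a side as a lead-in. The +x wall has a 16 mm notch for the tab, widened likewise. Origin: centre of underside; z up, x towards the notch. Seated: bottle origin 6 mm above, x along this x; it can turn about 0.08 rad either way.
- holder_full: An identical holder, fixed to the bench, which already holds a finished bottle. Leave alone.
- bottle_full: The finished bottle in the other holder, same shape and size, its top about 126 mm above the bench. Origin: centre of its underside. Leave alone.
- spare_cap: Spare cap lying near the robot, 40 mm across, 31 mm tall. Leave alone. Origin: centre of its underside.
- petri_dish: Clear covered dish, 90 mm across, 16 mm tall. Leave alone. Origin: centre of its underside.
- beaker: Glass beaker, 66 mm across, 80 mm tall. Leave alone. Origin: centre of its underside.
- tip_box: Box of pipette tips, 89 x 124 x 50 mm. Leave alone. Origin: centre of its underside.
- marker: Marker pen, 125 mm long along its x, 16 mm thick. Leave alone. Origin: underside, mid-length.
- timer: Bench timer, 60 x 75 x 25 mm. Leave alone. Origin: centre of its underside.
There are look-alikes about, which are no part of the job. What is shaped like the bottle but blue or red is not meant.

How it is judged (in metres and radians):
On the way, in this order (a step that is already met when the one before it is completed fails the run):
1. the bottle stands fully down in the empty holder, tab in the notch (x of bottle in the frame of holder between -0.005 and 0.005 m and y of bottle in the frame of holder between -0.005 and 0.005 m and z of bottle in the frame of holder below 0.0095 m and x of bottle_tab in the frame of holder above 0.024 m and angle between bottle's own z axis and vertical below 0.08 rad), for 0.2 s.
2. the cap is screwed down until it bottoms out, the bottle still seated (all of step 1 and value of joint cap_turn below 0.09 rad), for 0.2 s.
At the end, for the whole second after the job is handed in: The bottle stands fully down in the holder (within 5 mm of its centre, less than 3.5 mm above its floor, upright within 0.08 rad, tab in the notch), the cap is 1.57 +- 0.35 rad from its stop and still, and the fingers still grip the cap (more than 3 N) (all of step 1 and value of joint cap_turn between 1.22 and 1.92 rad and angular speed of cap below 0.1 rad/s and contact force between the fingers and cap above 3 N); the arm keeps its last pose, push and grip.
It fails at once if the bottle falls free from more than 40 mm above the bench (height (world z) of bottle above 0.04 m and contact force between bottle and anything else below 0.01 N).
It fails at once if the finished bottle in the other holder is moved more than 20 mm (distance of bottle_full from where it was at the start of the episode above 0.02 m).
It fails at once if another thing on the bench is moved more than 30 mm (distance of any of spare_cap, petri_dish, beaker, tip_box, marker, timer from where it was at the start of the episode above 0.03 m).
It also fails if it takes over 58 s, if anything falls off the work surface, if the arm or the gripper's body presses on something with over 40 N, if the wrist force passes 120 N, or if a joint passes its speed limit or range.

## Working session

There is one attempt and no reset: what is moved stays moved. The work goes in short steps, Python scripts to look and compute and a tool call to move; the robot and the scene stay as the last step left them, time stands still between calls to the robot, and variables do not carry over. Pictures are saved under pics/ and viewed, and the job is handed in when it is done.

Besides the shell and the picture viewer there is one more tool, called after ">>>" in YAML: its name, and indented under it one key for each argument. play_rows: Moves the arm, as the interface text tells. Its arguments: {"type":"object","properties":{"linear":{"type":"array"},"roll":{"type":"array"},"gripper":{"type":"number"},"newtons":{"type":"number"}},"required":["linear","roll"]}

```bash
ls; mkdir -p pics
python3 - <<'E'
from workcell import manip
import cv2, numpy as np
s=manip.sense(); print(s)
for n in ("side","top","wrist"):
    c=manip.read_camera(n); cv2.imwrite(f"pics/{n}0.png",c["frame"][:,:,::-1]); np.savez(f"{n}0.npz",**c)
    print(n,{k:(np.round(v,3) if k!="frame" else 0) for k,v in c.items()})
E
```

```text
pics
{'time_s': 0.0, 'joint_pos': array([ 1.05580186,  0.33388714,  0.03988235,  1.46623156, -0.01340833,
        1.34327792, -0.0585222 ]), 'qvel': array([-0.0001208 , -0.00097035, -0.00225829, -0.00072757, -0.00081541,
        0.00179361, -0.00073645]), 'joint_efforts': array([ 9.18579644e-04, -6.56347275e+01,  1.33601736e+00, -4.03803563e+01,
       -5.97947370e-02,  4.48626524e-02,  1.30101134e-04]), 'eef_pos': array([ 262.33971887, -594.22451702,  221.69417001]), 'ee_rot': array([-3.77495781e-04,  8.37815998e-01, -5.45952161e-01, -6.69883450e-04]), 'ft_force': array([-0.48859936, -0.55139649,  0.0166367 ]), 'torque': array([ 0.00971929, -0.03351869,  0.01895481]), 'grip_width': 87.05306528762767}
side {'frame': 0, 'intrinsics': array([[457.   ,   0.   , 324.566],
       [  0.   , 457.   , 195.608],
       [  0.   ,   0.   ,   1.   ]]), 'k1': np.float64(-0.062), 'T': array([[-9.64000e-01, -1.88000e-01,  1.86000e-01,  3.41903e+02],
       [-2.64000e-01,  6.44000e-01, -7.18000e-01,  8.79585e+02],
       [ 1.50000e-02, -7.42000e-01, -6.71000e-01,  8.68529e+02],
       [ 0.00000e+00,
[... 238 characters left out ...]
2, -9.760000e-01,  2.030000e-01,  3.599220e+02],
       [-9.960000e-01,  8.400000e-02, -1.500000e-02,  7.731800e+01],
       [-2.000000e-03, -2.030000e-01, -9.790000e-01,  1.142873e+03],
       [ 0.000000e+00,  0.000000e+00,  0.000000e+00,  1.000000e+00]])}
wrist {'frame': 0, 'intrinsics': array([[279.696,   0.   , 316.668],
       [  0.   , 279.696, 201.532],
       [  0.   ,   0.   ,   1.   ]]), 'k1': np.float64(-0.037), 'hand_eye': array([[ 1.00000e+00, -1.00000e-03, -1.00000e-03, -2.83000e-01],
       [ 1.00000e-03,  9.60000e-01,  2.79000e-01, -7.51040e+01],
       [ 0.00000e+00, -2.79000e-01,  9.60000e-01, -1.61601e+02],
       [ 0.00000e+00,  0.00000e+00,  0.00000e+00,  1.00000e+00]])}
```

View pics/top0.png

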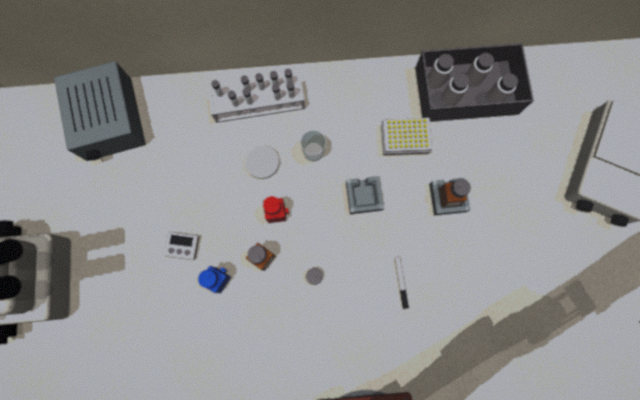

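View pics/side0.png

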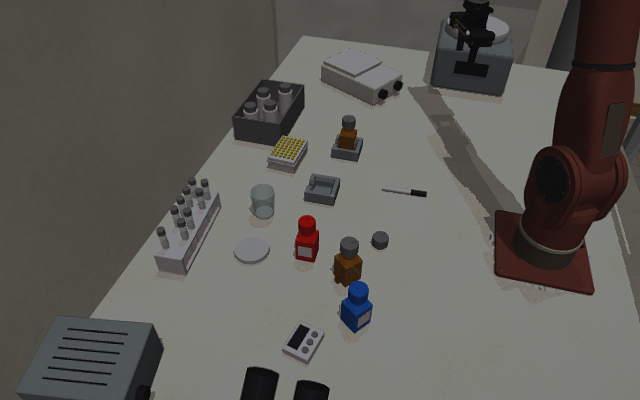

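View pics/wrist0.png

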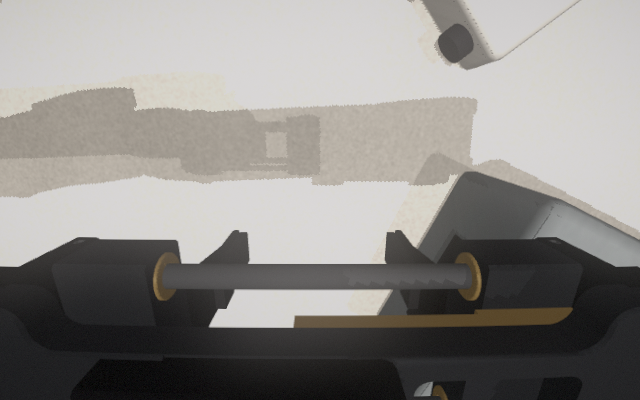

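The free-standing bottle could be amber at top (260,256), blue at (213,279), red at (275,209), or amber in its holder at (453,192). The amber one at (260,256) is the only one that is both amber and free-standing. I'll confirm that in enlarged crops.

```bash
cat > h.py <<'E'
import numpy as np, cv2
from scipy.spatial.transform import Rotation as R
def toolT(s):
    q=s["ee_rot"]; T=np.eye(4); T[:3,:3]=R.from_quat([q[1],q[2],q[3],q[0]]).as_matrix(); T[:3,3]=s["eef_pos"]; return T
def dist(c): return np.array([float(c["k1"]),0,0,0,0])
def ray(c,px,T=None):
    T=c["T"] if T is None else T
    u=cv2.undistortPointsIter(np.array([[px]],float),c["intrinsics"],dist(c),None,None,(3,100,1e-10))[0,0]
    d=T[:3,:3]@np.array([u[0],u[1],1]); return T[:3,3],d
def onz(c,px,z,T=None):
    o,d=ray(c,px,T); return o+d*(z-o[2])/d[2]
def proj(c,P,T=None):
    T=c["T"] if T is None else T
    Ti=np.linalg.inv(T); P=np.atleast_2d(P).astype(float)
    return cv2.projectPoints(P,cv2.Rodrigues(Ti[:3,:3])[0],Ti[:3,3],c["intrinsics"],dist(c))[0][:,0]
def two(c1,p1,c2,p2):
    o1,d1=ray(c1,p1);o2,d2=ray(c2,p2);d1/=np.linalg.norm(d1);d2/=np.linalg.norm(d2)
    A=np.stack([d1,-d2],1);t=np.linalg.lstsq(A,o2-o1,rcond=None)[0]
    a=o1+d1*t[0];b=o2+d2*t[1];return (a+b)/2,np.linalg.norm(a-b)
E
python3 - <<'E'
import cv2,numpy as np
t=cv2.imread("pics/top0.png");s=cv2.imread("pics/side0.png")
a=cv2.resize(t[220:290,220:330],None,fx=7,fy=7,interpolation=cv2.INTER_CUBIC)[:290*1]
cv2.imwrite("pics/c1.png",cv2.resize(t[225:300,220:335],None,fx=6.5,fy=6.5,interpolation=cv2.INTER_CUBIC))
cv2.imwrite("pics/c2.png",cv2.resize(t[160:225,330:480],None,fx=5.3,fy=5.3,interpolation=cv2.INTER_CUBIC))
cv2.imwrite("pics/c3.png",cv2.resize(s[165:295,290:400],None,fx=4.5,fy=4.5,interpolation=cv2.INTER_CUBIC))
E
```

```text
(no output)
```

View pics/c1.png

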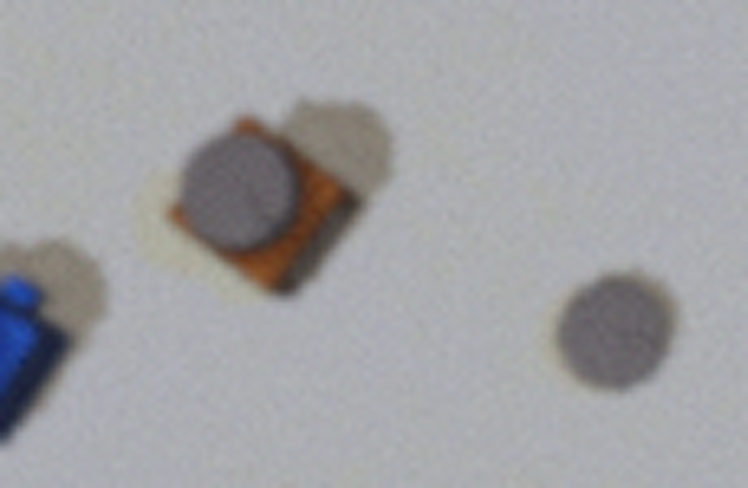

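View pics/c2.png

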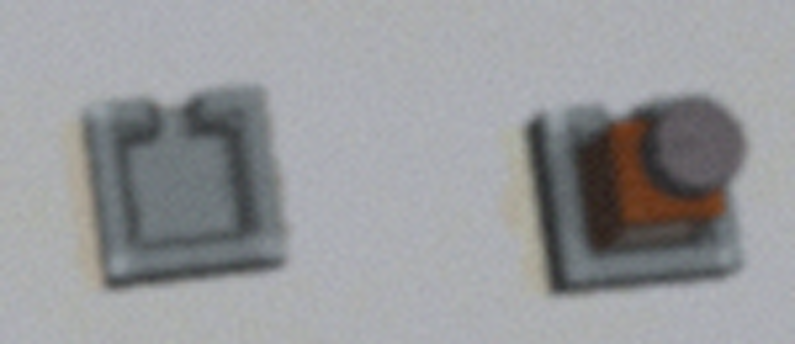

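View pics/c3.png

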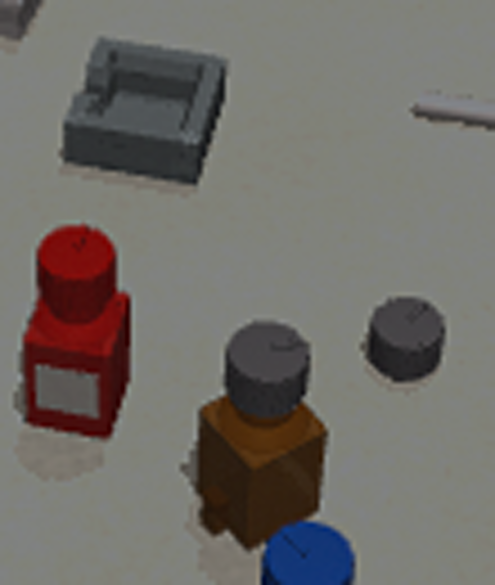

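Run:
```python
import cv2,numpy as np
from h import *
t=dict(np.load("top0.npz"));s=dict(np.load("side0.npz"))
# rough from crops
sc=6.5
c=lambda x,y:(220+(x+.5)/sc-.5,225+(y+.5)/sc-.5)
d=lambda x,y:(330+(x+.5)/5.3-.5,160+(y+.5)/5.3-.5)
e=lambda x,y:(290+(x+.5)/4.5-.5,165+(y+.5)/4.5-.5)
print("cap top@120",onz(t,c(239,183),120),"side",onz(s,e(268,342),120),two(t,c(239,183),s,e(268,342)))
for p in [(245,120),(355,200),(285,290),(172,213)]: print("?body",onz(t,c(*p),70))
print("base near corner side",onz(s,e(250,548),0))
print("tab side",onz(s,e(213,510),13))
for p in [(85,112),(262,90),(287,255),(105,275)]: print("holder top",onz(t,d(*p),34))
for p in [(100,40),(227,60),(198,180),(65,150)]: print("holder side",onz(s,e(*p),34))
print("full cap",onz(t,d(697,147),126)," spare",onz(t,c(617,330),31)," blue",onz(t,(210,277),118),"beaker",onz(t,(313,146),80),"red",onz(t,(273,204),118))
```

```text
cap top@120 [459.77880905 211.97229214 120.        ] side [458.59889215 205.93863165 120.        ] (array([458.45271094, 211.1526995 , 125.82537524]), np.float64(1.5100616108141265))
?body [487.26488103 215.06832337  70.        ]
?body [454.98829127 177.11918193  70.        ]
?body [424.9920433  204.28820384  70.        ]
?body [455.92415555 243.30291208  70.        ]
base near corner side [453.75725538 240.64026069   0.        ]
tab side [476.17845201 231.91937065  13.        ]
holder top [628.9458466  -10.30753249  34.        ]
holder top [632.46799086 -94.99751125  34.        ]
holder top [552.34865785 -97.74868969  34.        ]
holder top [550.17432053 -12.01883632  34.        ]
holder side [633.87321081 -94.82201265  34.        ]
holder side [551.14654327 -98.32062392  34.        ]
holder side [541.08869586  14.08341411  34.        ]
holder side [624.48058786  10.94140789  34.        ]
full cap [ 568.4657928  -265.68572691  126.        ]  spare [402.23054073  86.99450699  31.        ]  blue [414.94202405 318.16555389 118.        ] beaker [711.61476985  64.32021496  80.        ] red [568.08208876 167.72737318 118.        ]
```

Confirmed: the amber bottle is at about (458,210), with its tab pointing up-left (yaw about 50°). The empty holder is at about (590,-53), with its notch towards +x. I'll move towards the holder and start the roll so the last joint has room to tighten the cap.

>>> play_rows:
  linear:
    - [-23,-39,0]
    - [-47,-77,0]
    - [-70,-116,0]
    - [-93,-154,0]
    - [-117,-193,0]
  roll: [-0.14,-0.28,-0.42,-0.56,-0.7]

```text
time_s: 0.65
eef_pos: [392.3, -407.7, 221.9]
ee_rot: [-0.0, 0.975, -0.223, -0.0]
ft_force: [1.8, -1.0, -0.1]
grip_width: 86.8
```

```bash
cat > go.py <<'E'
import sys
from workcell import manip
from h import *
def plan(x,y,z,yaw=None):
    s=manip.sense();T=toolT(s)
    d=T[:3,:3].T@(np.array([x,y,z])-T[:3,3])
    th=np.arctan2(T[1,0],T[0,0])
    r=0 if yaw is None else -((np.radians(yaw)-th+np.pi)%(2*np.pi)-np.pi)
    print("t",round(s["time_s"],2),"pos",s["eef_pos"].round(1),"yaw",round(np.degrees(th),1),"j",s["joint_pos"].round(2),"w",round(s["grip_width"],1),"F",s["ft_force"].round(1),"M",s["torque"].round(2))
    print("tilt",np.degrees(np.arccos(-T[2,2])).round(2),"shift",d.round(1),"|d|",np.linalg.norm(d).round(1),"roll",round(r,3))
if __name__=="__main__": plan(*map(float,sys.argv[1:]))
E
python3 go.py 600 -110 222 93
```

```text
t 0.65 pos [ 392.3 -407.7  221.9] yaw -25.8 j [ 0.88  0.17 -0.17  1.67  0.03  1.31  0.25] w 86.8 F [ 1.8 -1.  -0.1] M [-0.04 -0.07 -0.06]
tilt 0.07 shift [  57.7 -358.4    0. ] |d| 363.0 roll -2.073
```

>>> play_rows:
  linear:
    - [9,-45,0]
    - [18,-90,0]
    - [27,-135,0]
    - [36,-180,0]
    - [45,-225,0]
  roll: [-0.14,-0.28,-0.42,-0.56,-0.7]

```text
time_s: 1.15
eef_pos: [531.2, -223.1, 221.9]
ee_rot: [-0.0, 0.992, 0.128, -0.0]
ft_force: [0.8, -1.0, -0.1]
grip_width: 86.9
```

```bash
python3 go.py 650 -55 222 93
```

```text
t 1.15 pos [ 531.2 -223.1  221.9] yaw 14.7 j [ 0.66  0.21 -0.39  1.63  0.08  1.31  0.51] w 86.9 F [ 0.8 -1.  -0.1] M [-0.01 -0.18  0.01]
tilt 0.07 shift [ 157.4 -132.5   -0. ] |d| 205.8 roll -1.367
```

>>> play_rows:
  linear:
    - [32,-27,0]
    - [64,-54,0]
    - [96,-80,0]
    - [128,-107,0]
    - [157,-132,0]
  roll: [-0.14,-0.28,-0.42,-0.56,-0.7]

```text
time_s: 1.65
eef_pos: [650.5, -53.8, 221.7]
ee_rot: [-0.001, 0.887, 0.463, -0.0]
ft_force: [0.2, -0.5, 0.6]
grip_width: 87.0
```

>>> play_rows:
  linear:
    - [0,0,0]
    - [0,0,0]
    - [0,0,0]
    - [0,0,0]
    - [0,0,0]
  roll: [-0.14,-0.28,-0.42,-0.56,-0.66]

```text
time_s: 2.15
eef_pos: [650.3, -53.9, 221.3]
ee_rot: [-0.001, 0.687, 0.727, -0.0]
ft_force: [1.0, 0.0, -0.1]
grip_width: 86.9
```

```bash
cat > snap.py <<'E'
import sys
from workcell import manip
from h import *
n=sys.argv[1]
s=manip.sense();c=manip.read_camera("wrist")
c["T"]=toolT(s)@c["hand_eye"]; np.savez(n+".npz",**c); cv2.imwrite(f"pics/{n}.png",c["frame"][:,:,::-1])
E
python3 snap.py w1; python3 go.py 650 -55 222 93
```

```text
t 2.2 pos [650.3 -54.  221.3] yaw 93.5 j [ 0.51  0.42 -0.67  1.43  0.26  1.39  1.46] w 86.8 F [0.  0.8 0.7] M [ 0.1  -0.16  0.01]
tilt 0.13 shift [-1.  -0.4 -0.7] |d| 1.3 roll 0.009
```

View pics/w1.png

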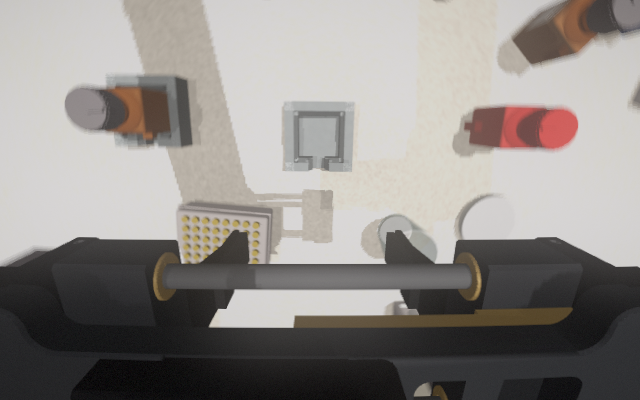

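The wrist view shows the empty holder at (318,137) with its notch facing down at (320,165). I'll enlarge it and measure.

Run:
```python
from h import *
im=cv2.imread("pics/w1.png"); cv2.imwrite("pics/w1c.png",cv2.resize(im[95:180,270:370],None,fx=7,fy=7,interpolation=cv2.INTER_CUBIC))
c=dict(np.load("w1.npz"))
g=cv2.cvtColor(im,cv2.COLOR_BGR2HSV); sub=im[95:180,270:370]
cx=((cv2.cvtColor(sub,cv2.COLOR_BGR2GRAY)<185)).astype(np.uint8)
n,l,st,ce=cv2.connectedComponentsWithStats(cx); print(st[:4],ce[:4])
```

```text
[[   0    0  100   85 3867]
 [  12    7   72   70 4631]
 [  15    8    1    2    2]] [[51.15334885 42.91259374]
 [48.13431224 41.25242928]
 [15.          8.5       ]]
```

View pics/w1c.png

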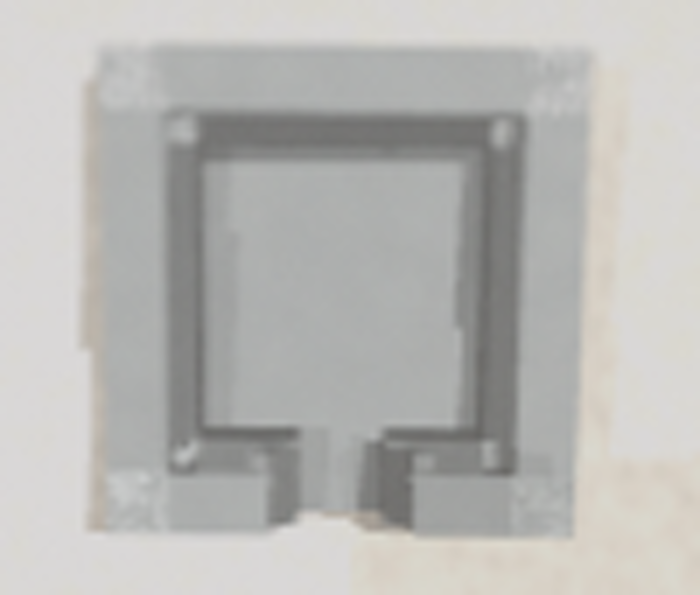

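Run:
```python
from h import *
c=dict(np.load("w1.npz"))
f=lambda x,y:(270+(x+.5)/7-.5,95+(y+.5)/7-.5)
for nm,z,ps in (("outer",34,[(100,45),(592,48),(573,535),(102,532)]),("rim",34,[(168,112),(523,112),(515,472),(170,472)]),("pocket24",24,[(204,157),(484,157),(477,430),(204,430)]),("notch",34,[(268,533),(413,535)])):
    P=np.array([onz(c,f(*p),z) for p in ps]); print(nm,P.round(1)[:,:2].tolist(),"mean",P.mean(0).round(1),"sides",np.linalg.norm(P-np.roll(P,-1,0),axis=1).round(1),"yaws",[np.degrees(np.arctan2(*(P[(i+1)%len(P)]-P[i])[[1,0]])).round(1) for i in range(len(P))])
```

```text
outer [[552.0, -98.2], [547.9, -15.1], [631.0, -11.0], [635.1, -95.7]] mean [591.5 -55.   34. ] sides [83.1 83.2 84.8 83.1] yaws [np.float64(92.9), np.float64(2.8), np.float64(-87.2), np.float64(-178.3)]
rim [[562.3, -86.3], [558.9, -26.0], [620.3, -22.4], [623.7, -83.9]] mean [591.3 -54.6  34. ] sides [60.5 61.5 61.6 61.5] yaws [np.float64(93.2), np.float64(3.3), np.float64(-86.8), np.float64(-177.7)]
pocket24 [[569.2, -80.5], [566.5, -31.3], [614.4, -28.9], [617.1, -78.7]] mean [591.8 -54.8  24. ] sides [49.3 47.9 49.8 47.9] yaws [np.float64(93.2), np.float64(2.8), np.float64(-86.8), np.float64(-177.8)]
notch [[633.7, -65.9], [632.6, -39.8]] mean [633.1 -52.9  34. ] sides [26.1 26.1] yaws [np.float64(92.4), np.float64(-87.6)]
```

Holder: centre (591.5,-54.8), yaw 2.9°. The measured sides of 83 to 85 mm match the 84 mm given. Next is a wrist view of the bottle.

```bash
python3 go.py 494 259 222 143
```

```text
t 2.2 pos [650.3 -54.  221.3] yaw 93.5 j [ 0.51  0.42 -0.67  1.43  0.26  1.39  1.46] w 86.8 F [0.  0.8 0.7] M [ 0.1  -0.16  0.01]
tilt 0.13 shift [ 322.  -136.8   -0. ] |d| 349.9 roll -0.864
```

>>> play_rows:
  linear:
    - [40,-17,0]
    - [82,-35,0]
    - [124,-53,0]
    - [166,-71,0]
    - [208,-88,0]
  roll: [-0.11,-0.22,-0.33,-0.44,-0.54]

```text
time_s: 2.7
eef_pos: [548.5, 149.5, 221.6]
ee_rot: [-0.001, 0.465, 0.885, -0.0]
ft_force: [0.6, 0.3, -0.3]
grip_width: 87.1
```

```bash
python3 go.py 494 259 222 143
```

```text
t 2.7 pos [548.5 149.5 221.6] yaw 124.6 j [ 0.4   0.28 -0.88  1.63  0.22  1.34  1.66] w 87.1 F [ 0.6  0.3 -0.3] M [ 0.19 -0.15 -0.04]
tilt 0.12 shift [121.1  17.3  -0.2] |d| 122.3 roll -0.322
```

>>> play_rows:
  linear:
    - [40,6,0]
    - [80,12,0]
    - [121,17,0]
    - [121,17,0]
  roll: [-0.11,-0.22,-0.32,-0.32]

```text
time_s: 3.1
eef_pos: [489.9, 264.8, 222.4]
ee_rot: [-0.001, 0.313, 0.95, 0.001]
ft_force: [0.3, 1.4, 0.3]
grip_width: 87.3
```

```bash
python3 snap.py w2; python3 go.py 494 259 222 143; python3 -c "
import cv2
im=cv2.imread('pics/w2.png');print(im.shape)
"
```

```text
t 3.15 pos [491.9 261.7 222.1] yaw 143.1 j [ 0.28  0.28 -0.99  1.66  0.24  1.34  1.74] w 87.1 F [ 0.9 -0.3  0.3] M [ 0.14 -0.08 -0.02]
tilt 0.14 shift [-3.3 -0.9  0. ] |d| 3.4 roll 0.002
(400, 640, 3)
```

View pics/w2.png

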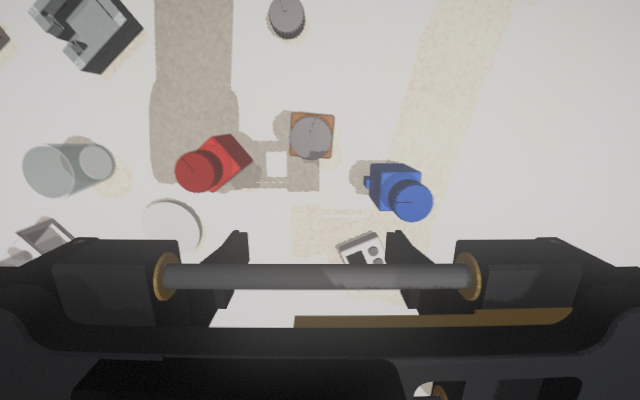

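The arm was still settling, so I'll retake it. The amber bottle is at (312,136), almost square in the view.

```bash
python3 snap.py w3; python3 go.py 494 259 222 143
python3 - <<'E'
from h import *
im=cv2.imread("pics/w3.png"); cv2.imwrite("pics/w3c.png",cv2.resize(im[95:175,270:360],None,fx=7,fy=7,interpolation=cv2.INTER_CUBIC))
E
```

```text
t 3.2 pos [493.3 259.5 221.8] yaw 142.9 j [ 0.28  0.28 -0.99  1.66  0.24  1.34  1.74] w 87.4 F [ 0.4 -1.5 -0.1] M [ 0.15 -0.13  0.01]
tilt 0.11 shift [-0.8  0.  -0.2] |d| 0.9 roll -0.002
```

View pics/w3c.png

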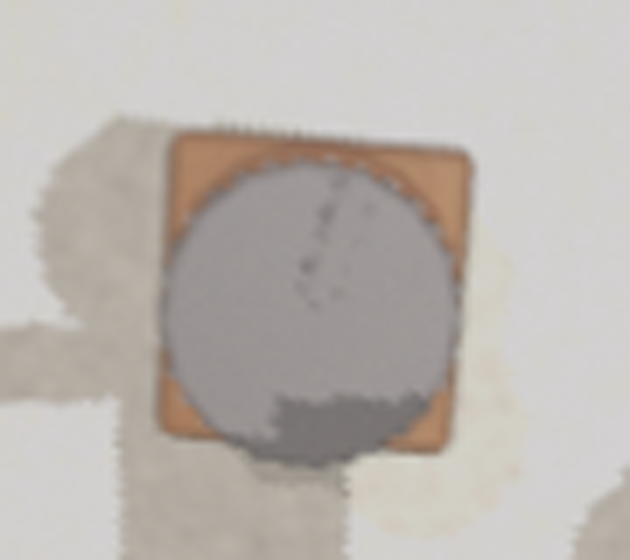

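```bash
python3 - <<'E'
from h import *
c=dict(np.load("w3.npz"))
f=lambda x,y:(270+(x+.5)/7-.5,95+(y+.5)/7-.5)
ps=[(172,132),(470,150),(447,453),(160,435)]
P=np.array([onz(c,f(*p),70) for p in ps]);print(P.mean(0).round(1),"sides",np.linalg.norm(P-np.roll(P,-1,0),axis=1).round(1),"yaws",[np.degrees(np.arctan2(*(P[(i+1)%4]-P[i])[[1,0]])).round(1) for i in range(4)])
C=onz(c,f(312,312),120);print("cap",C.round(1),"diam",np.linalg.norm(onz(c,f(165,312),120)-onz(c,f(459,312),120)).round(1))
b=onz(c,f(345,172),121)-onz(c,f(312,305),121);print("bar yaw",np.degrees(np.arctan2(b[1],b[0])))
E
python3 go.py 459 211 222 139.5
```

```text
[456.8 212.6  70. ] sides [45.8 46.7 45.9 46.5] yaws [np.float64(139.7), np.float64(49.6), np.float64(-40.6), np.float64(-130.5)]
cap [456.2 212.2 120. ] diam 38.8
bar yaw -141.26734555610136
t 3.2 pos [493.3 259.5 221.8] yaw 142.9 j [ 0.28  0.28 -0.99  1.66  0.24  1.34  1.74] w 87.4 F [ 0.4 -1.5 -0.1] M [ 0.15 -0.13  0.01]
tilt 0.11 shift [ -1.9 -59.4  -0.2] |d| 59.4 roll 0.059
```

Bottle axis is at (456.6,212.4), with body and cap agreeing within 0.6 mm and sides of 46 mm (nominal 48). Bottle yaw is 49.6°, and the cap is at about 2.9 rad. I'll move over it with the jaws at 62 mm.

```bash
python3 go.py 456.6 212.4 180 143
```

```text
t 3.2 pos [493.3 259.5 221.8] yaw 142.9 j [ 0.28  0.28 -0.99  1.66  0.24  1.34  1.74] w 87.4 F [ 0.4 -1.5 -0.1] M [ 0.15 -0.13  0.01]
tilt 0.11 shift [  0.8 -59.7  41.8] |d| 72.9 roll -0.002
```

>>> play_rows:
  linear:
    - [0,-20,0]
    - [1,-40,15]
    - [1,-60,30]
    - [1,-60,42]
    - [1,-60,42]
  roll: [0,0,0,0,0]
  gripper: 62

```text
time_s: 3.7
eef_pos: [456.4, 210.3, 178.6]
ee_rot: [-0.001, 0.32, 0.947, -0.001]
ft_force: [0.0, -0.2, -0.4]
grip_width: 63.7
```

```bash
python3 snap.py w4; python3 go.py 456.6 212.4 84 143
```

```text
t 3.75 pos [456.8 211.5 179.6] yaw 142.7 j [ 0.41  0.17 -1.    1.83  0.15  1.22  1.85] w 62.8 F [-0.3 -0.5  0.2] M [ 0.14 -0.03 -0.04]
tilt 0.14 shift [ 0.5  0.7 95.6] |d| 95.6 roll -0.004
```

View pics/w4.png

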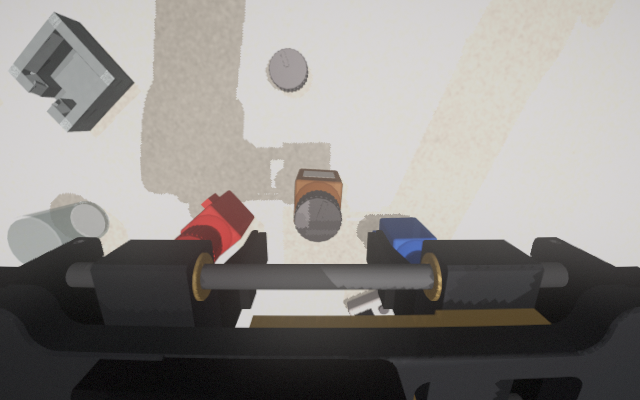

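The cap at (318,218) is midway between the fingertips (about 255 and 380), so I'll descend.

>>> play_rows:
  linear:
    - [0,1,25]
    - [0,1,50]
    - [0,1,75]
    - [0,1,90]
    - [0,1,95]
  roll: [0,0,0,0,0]

```text
time_s: 4.25
eef_pos: [457.0, 212.6, 83.6]
ee_rot: [-0.002, 0.319, 0.948, -0.0]
ft_force: [0.5, 0.3, 0.1]
grip_width: 62.1
```

>>> play_rows:
  linear:
    - [0,0,0]
    - [0,0,0]
    - [0,0,0]
    - [0,0,0]
    - [0,0,0]
  roll: [0,0,0,0,0]
  gripper: 30
  newtons: 35

```text
time_s: 4.75
eef_pos: [457.4, 212.8, 84.3]
ee_rot: [-0.002, 0.319, 0.948, 0.0]
ft_force: [-0.4, 0.7, 4.2]
grip_width: 39.0
```

```bash
python3 go.py 456.6 212.4 84 143
```

```text
t 4.75 pos [457.4 212.8  84.3] yaw 142.7 j [ 0.33  0.3  -0.96  1.94  0.28  1.05  1.74] w 39.0 F [-0.4  0.7  4.2] M [ 0.24  0.01 -0.05]
tilt 0.18 shift [ 0.4 -0.8  0.3] |d| 1.0 roll -0.005
```

Gripped at 39 mm. Lifting slowly.

>>> play_rows:
  linear:
    - [0,0,-6]
    - [0,0,-16]
    - [0,0,-32]
    - [0,0,-50]
    - [0,0,-68]
  roll: [0,0,0,0,0]

```text
time_s: 5.25
eef_pos: [457.5, 212.9, 154.1]
ee_rot: [-0.001, 0.319, 0.948, 0.0]
ft_force: [0.7, -0.4, -4.1]
grip_width: 39.0
```

```bash
python3 snap.py w5; python3 go.py 591.5 -54.8 152 96.2;python3 -c "
from workcell import manip
import cv2
c=manip.read_camera('side');cv2.imwrite('pics/s5.png',cv2.resize(c['frame'][100:300,250:450,::-1],None,fx=2.5,fy=2.5))"
```

```text
t 5.3 pos [458.9 213.8 156.9] yaw 142.8 j [ 0.39  0.2  -1.    1.86  0.18  1.18  1.82] w 39.2 F [ 1.6  2.6 -0.9] M [ 0.41 -0.11 -0.02]
tilt 0.14 shift [-268.1 -133.6    4.4] |d| 299.6 roll 0.813
```

View pics/s5.png

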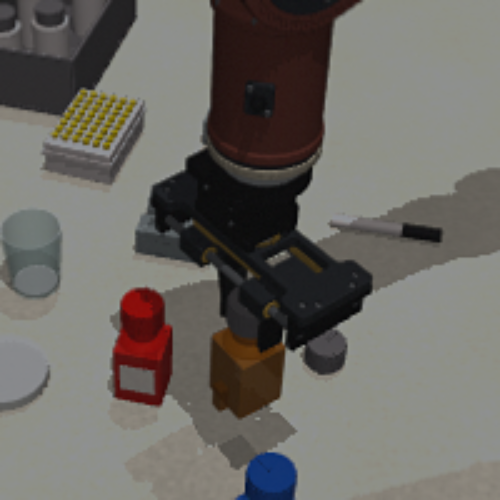

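View pics/w5.png

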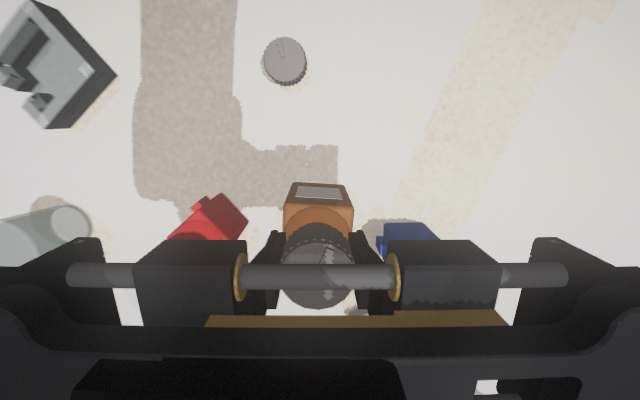

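The bottle is lifted, hanging upright and clear of the bench. Moving it over the holder.

>>> play_rows:
  linear:
    - [-20,-10,0]
    - [-53,-26,0]
    - [-88,-44,0]
    - [-123,-61,0]
    - [-155,-77,0]
  roll: [0.06,0.16,0.27,0.38,0.48]

```text
time_s: 5.85
eef_pos: [536.1, 55.5, 154.5]
ee_rot: [-0.0, 0.539, 0.843, 0.001]
ft_force: [1.6, -0.0, -3.3]
grip_width: 39.0
```

```bash
python3 go.py 591.5 -54.8 154 96.2
```

```text
t 5.85 pos [536.1  55.5 154.5] yaw 114.8 j [ 0.54  0.25 -0.82  1.79  0.19  1.18  1.66] w 39.0 F [ 1.6 -0.  -3.3] M [ 0.21 -0.16 -0.04]
tilt 0.09 shift [-123.3    3.9    0.4] |d| 123.4 roll 0.325
```

>>> play_rows:
  linear:
    - [-32,1,0]
    - [-65,2,0]
    - [-95,3,0]
    - [-115,4,0]
    - [-123,4,0]
  roll: [0.09,0.18,0.26,0.32,0.325]

```text
time_s: 6.35
eef_pos: [591.5, -58.0, 153.4]
ee_rot: [-0.001, 0.67, 0.742, 0.0]
ft_force: [-0.1, -0.2, -4.2]
grip_width: 39.1
```

>>> play_rows:
  linear:
    - [0,0,0]
    - [0,0,0]
  roll: [0,0]

```text
time_s: 6.55
eef_pos: [590.9, -57.6, 152.8]
ee_rot: [-0.001, 0.669, 0.743, -0.0]
ft_force: [-0.4, -0.1, -3.8]
grip_width: 39.0
```

```bash
python3 go.py 591.5 -54.8 154 96.2; python3 snap.py w6;python3 -c "
from workcell import manip
import cv2,numpy as np
for n in ('side','top'):
  c=manip.read_camera(n);np.savez(n+'6.npz',**c)
  f=c['frame'][:,:,::-1]
  f=f[100:230,270:400] if n=='side' else f[140:240,310:440]
  cv2.imwrite('pics/%s6.png'%n,cv2.resize(f,None,fx=4,fy=4,interpolation=2))"
```

```text
t 6.55 pos [590.9 -57.6 152.8] yaw 96.0 j [ 0.59  0.35 -0.69  1.67  0.23  1.22  1.52] w 39.0 F [-0.4 -0.1 -3.8] M [ 0.16 -0.11  0.  ]
tilt 0.12 shift [ 2.7  0.9 -1.2] |d| 3.1 roll -0.004
```

View pics/side6.png

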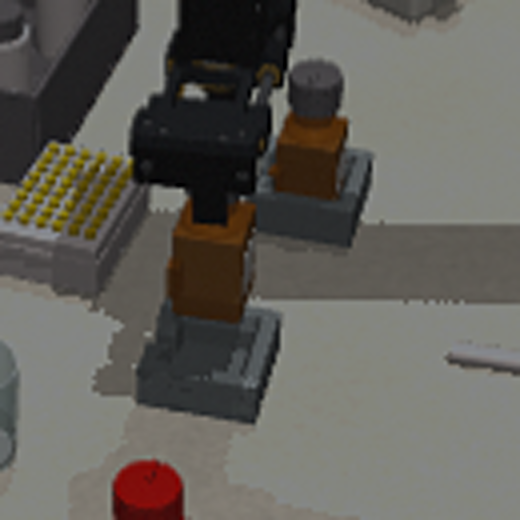

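View pics/w6.png

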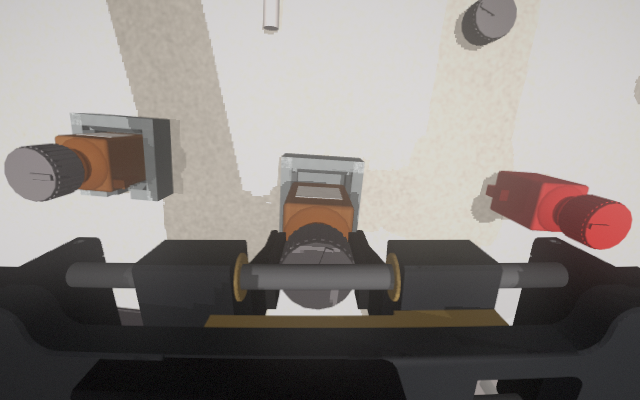

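The bottle is upright above the holder, with its tab on the notch side. I'll enlarge the wrist view to compare alignment.

Run:
```python
import cv2
im=cv2.imread("pics/w6.png"); cv2.imwrite("pics/w6c.png",cv2.resize(im[145:245,265:380],None,fx=6,fy=6,interpolation=cv2.INTER_CUBIC))
```

```text
(no output)
```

View pics/w6c.png

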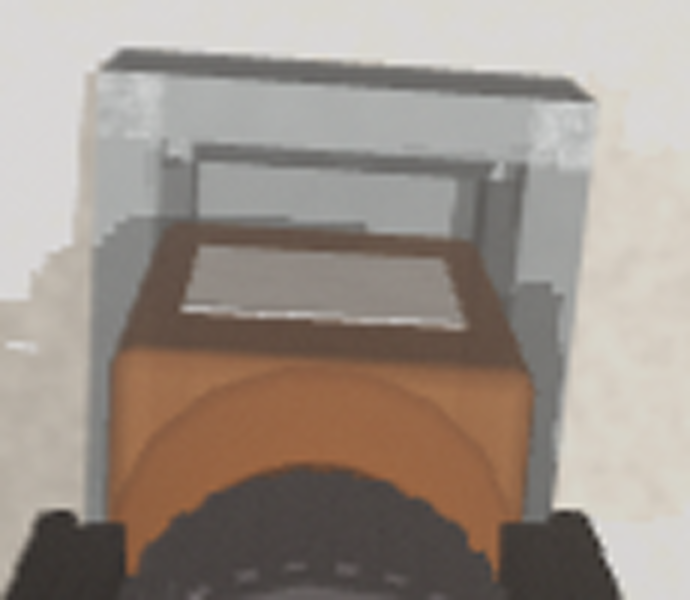

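Run:
```python
from h import *
c=dict(np.load("w6.npz"))
f=lambda x,y:(265+(x+.5)/6-.5,145+(y+.5)/6-.5)
# expected holder back-edge mid and axes
h=np.array([591.5,-54.8]);a=np.radians(2.9);
for nm,z,p,q in (("bottle bottom",68.5,(166,224),(476,243)),("body top",138.5,(117,352),(530,372)),("holder",34,(99,72),(597,98)),("rim",34,(163,146),(525,168))):
    A,B=onz(c,f(*p),z),onz(c,f(*q),z); m=(A+B)[:2]/2; d=B-A
    print(nm,A.round(1),B.round(1),"len",np.linalg.norm(d).round(1),"yaw",np.degrees(np.arctan2(d[1],d[0])).round(2)-90,"mid",m.round(1))
t6=dict(np.load("top6.npz"));s6=dict(np.load("side6.npz"))
```

```text
bottle bottom [568.3 -82.   68.5] [566.4 -35.5  68.5] len 46.6 yaw 2.269999999999996 mid [567.4 -58.7]
body top [567.5 -81.7 138.5] [565.2 -36.4 138.5] len 45.3 yaw 2.950000000000003 mid [566.4 -59. ]
holder [551.3 -97.4  34. ] [547.1 -14.2  34. ] len 83.3 yaw 2.8900000000000006 mid [549.2 -55.8]
rim [562.6 -85.8  34. ] [560.1 -24.6  34. ] len 61.2 yaw 2.3599999999999994 mid [561.4 -55.2]
```

Yaw agrees (bottle 2.6°, holder 2.9°). The bottle is about 3 mm low in y, so I'll shift +3 along tool x and lower it.

>>> play_rows:
  linear:
    - [3,0,0]
    - [3,0,6]
    - [3,0,16]
    - [3,0,26]
    - [3,0,30]
  roll: [0,0,0,0,0]

```text
time_s: 7.2
eef_pos: [589.9, -53.8, 121.5]
ee_rot: [-0.002, 0.669, 0.743, -0.001]
ft_force: [0.3, -0.5, -3.7]
grip_width: 38.8
```

```bash
python3 go.py 591.5 -54.6 90.3 96.2; python3 snap.py w7
python3 - <<'E'
import cv2
im=cv2.imread("pics/w7.png"); cv2.imwrite("pics/w7c.png",cv2.resize(im[145:245,265:380],None,fx=6,fy=6,interpolation=cv2.INTER_CUBIC))
E
```

```text
t 7.2 pos [589.9 -53.8 121.5] yaw 96.0 j [ 0.57  0.37 -0.68  1.7   0.25  1.16  1.5 ] w 38.8 F [ 0.3 -0.5 -3.7] M [ 0.07 -0.11  0.02]
tilt 0.19 shift [-1.   1.6 31.2] |d| 31.3 roll -0.003
```

View pics/w7c.png

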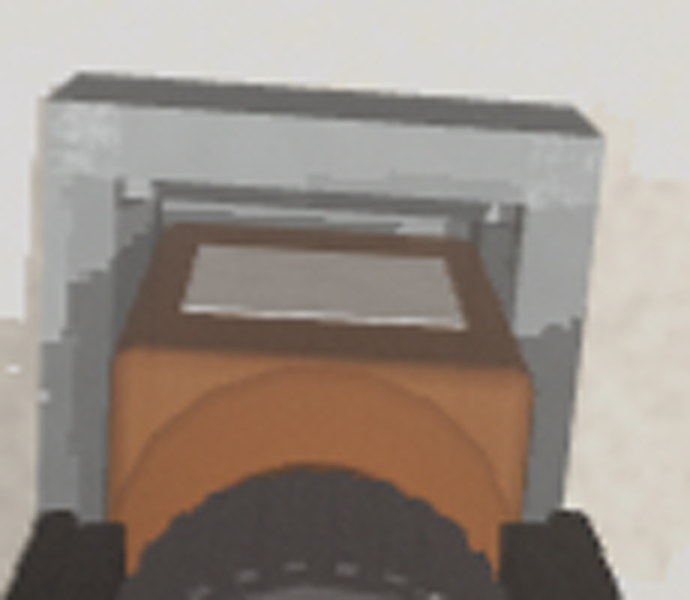

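Run:
```python
from h import *
c=dict(np.load("w7.npz"))
f=lambda x,y:(265+(x+.5)/6-.5,145+(y+.5)/6-.5)
a=np.radians(2.9);u=np.array([np.cos(a),np.sin(a)])
for nm,z,p,q,o in (("bottle bottom",37.2,(166,224),(476,243),24),("body top",107.2,(117,352),(530,372),24),("holder",34,(43,100),(602,136),42),("rim",34,(116,180),(524,206),31)):
    A,B=onz(c,f(*p),z),onz(c,f(*q),z); m=(A+B)[:2]/2; d=B-A
    print(nm,"len",np.linalg.norm(d).round(1),"yaw",np.degrees(np.arctan2(d[1],d[0])).round(2)-90,"centre",(m+o*u).round(1))
```

```text
bottle bottom len 46.6 yaw 2.3299999999999983 centre [590.2 -53.8]
body top len 45.4 yaw 3.010000000000005 centre [589.3 -54.1]
holder len 83.6 yaw 2.219999999999999 centre [591.4 -54.3]
rim len 61.7 yaw 2.2099999999999937 centre [591.7 -54.1]
```

It's centred in y and needs +1.5 mm in x. Lowering in.

>>> play_rows:
  linear:
    - [0,1.5,2]
    - [0,1.5,8]
    - [0,1.5,14]
    - [0,1.5,20]
    - [0,1.5,25]
  roll: [0,0,0,0,0]

```text
time_s: 7.75
eef_pos: [591.1, -53.6, 95.7]
ee_rot: [-0.002, 0.669, 0.743, -0.001]
ft_force: [-1.4, 0.3, -3.2]
grip_width: 39.4
```

```bash
python3 go.py 591.5 -54.3 90.3 96.2
```

```text
t 7.75 pos [591.1 -53.6  95.7] yaw 96.0 j [ 0.56  0.4  -0.68  1.72  0.27  1.12  1.48] w 39.4 F [-1.4  0.3 -3.2] M [ 0.11 -0.11 -0.01]
tilt 0.23 shift [-0.8  0.4  5.4] |d| 5.5 roll -0.003
```

No contact load so far, with the foot at about 11.5 mm. Continuing to the floor.

>>> play_rows:
  linear:
    - [-1,0,2]
    - [-1,0,4]
    - [-1,0,5.5]
    - [-1,0,6.5]
    - [-1,0,6.5]
  roll: [0,0,0,0,0]

```text
time_s: 8.25
eef_pos: [591.8, -54.6, 90.5]
ee_rot: [-0.001, 0.669, 0.743, -0.0]
ft_force: [-3.2, -0.3, 5.2]
grip_width: 38.6
```

```bash
python3 go.py 591.5 -54.3 90.3 96.2;python3 snap.py w8;python3 -c "
from workcell import manip
import cv2,numpy as np
for n in ('side',):
  c=manip.read_camera(n);np.savez(n+'8.npz',**c)
  f=c['frame'][:,:,::-1]
  f=f[120:220,280:380]
  cv2.imwrite('pics/%s8.png'%n,cv2.resize(f,None,fx=5,fy=5,interpolation=2))"
```

```text
t 8.25 pos [591.8 -54.6  90.5] yaw 96.0 j [ 0.56  0.41 -0.67  1.73  0.28  1.11  1.48] w 38.6 F [-3.2 -0.3  5.2] M [0.01 0.52 0.03]
tilt 0.13 shift [ 0.3 -0.3  0.2] |d| 0.5 roll -0.003
```

View pics/side8.png

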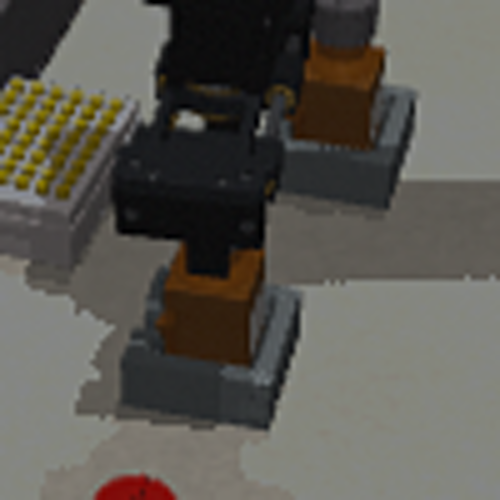

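View pics/w8.png

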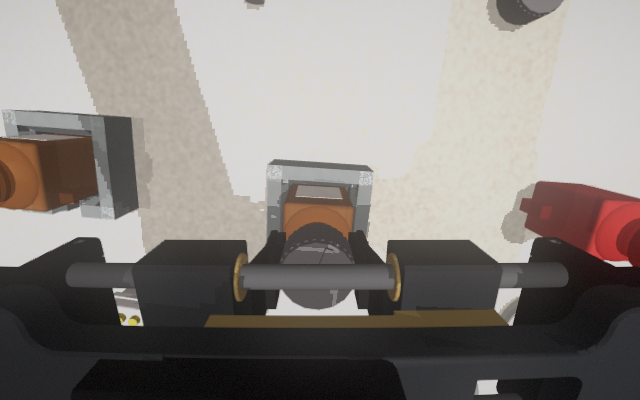

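The foot is on the floor: TCP z is 90.5 against 90.3 expected, with vertical force up 9 N. The side view shows the tab on the notch side at (163,320). I'll tighten clockwise, following the thread down.

>>> play_rows:
  linear:
    - [0,-0.5,0.2]
    - [0,-0.5,0.5]
    - [0,-0.5,0.7]
    - [0,-0.5,0.8]
    - [0,-0.5,0.9]
  roll: [0.0,0.1,0.23,0.36,0.5]

```text
time_s: 8.85
eef_pos: [591.8, -53.9, 90.2]
ee_rot: [-0.001, 0.833, 0.553, 0.0]
ft_force: [-0.7, 1.8, 0.0]
grip_width: 39.1
```

```bash
python3 go.py 591.5 -54.3 90.1 67.5
```

```text
t 8.85 pos [591.8 -53.9  90.2] yaw 67.1 j [ 0.49  0.39 -0.58  1.73  0.23  1.09  1.01] w 39.1 F [-0.7  1.8  0. ] M [ 0.48 -0.11  0.05]
tilt 0.1 shift [-0.4 -0.1  0.1] |d| 0.5 roll -0.007
```

>>> play_rows:
  linear:
    - [0,0,0.7]
    - [0,0,0.8]
    - [0,0,0.9]
    - [0,0,1.0]
    - [0,0,1.1]
  roll: [0.13,0.26,0.39,0.52,0.65]

```text
time_s: 9.35
eef_pos: [592.4, -53.1, 89.7]
ee_rot: [-0.001, 0.967, 0.255, 0.001]
ft_force: [-0.6, 2.2, 0.4]
grip_width: 38.9
```

```bash
python3 go.py 591.5 -54.3 90.1 67.5; python3 snap.py w9
```

```text
t 9.35 pos [592.4 -53.1  89.7] yaw 29.6 j [ 0.4   0.37 -0.47  1.74  0.18  1.08  0.39] w 38.9 F [-0.6  2.2  0.4] M [ 0.4  -0.14  0.1 ]
tilt 0.13 shift [-1.4  0.6 -0.4] |d| 1.5 roll -0.662
```

View pics/w9.png

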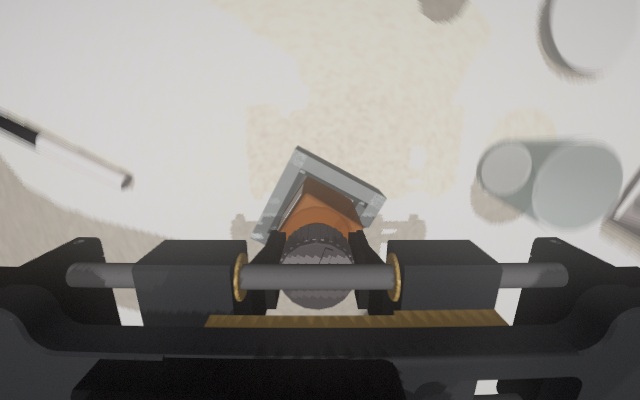

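The bottle stays square in the holder and the cap turns with the fingers (bar still at (322,255)). 1.16 rad done; continuing.

>>> play_rows:
  linear:
    - [-0.3,0.2,0.7]
    - [-0.6,0.3,0.8]
    - [-0.9,0.4,0.9]
    - [-1,0.5,1.0]
    - [-1,0.5,1.1]
  roll: [0.13,0.26,0.39,0.52,0.65]

```text
time_s: 9.9
eef_pos: [592.8, -53.4, 89.3]
ee_rot: [-0.001, 0.997, -0.072, 0.001]
ft_force: [0.6, 1.2, 0.3]
grip_width: 39.2
```

```bash
python3 go.py 591.6 -54.3 89.5 0
```

```text
t 9.9 pos [592.8 -53.4  89.3] yaw -8.2 j [ 0.32  0.35 -0.36  1.74  0.14  1.07 -0.23] w 39.2 F [0.6 1.2 0.3] M [ 0.32 -0.39  0.1 ]
tilt 0.22 shift [-1.   1.1 -0.2] |d| 1.5 roll -0.143
```

>>> play_rows:
  linear:
    - [-0.3,0.3,0.8]
    - [-0.6,0.6,0.9]
    - [-0.9,0.9,1.0]
    - [-0.9,0.9,1.1]
    - [-0.9,0.9,1.2]
  roll: [0.13,0.26,0.39,0.52,0.65]

```text
time_s: 10.4
eef_pos: [592.8, -53.6, 88.8]
ee_rot: [-0.002, 0.922, -0.387, 0.002]
ft_force: [1.7, 0.8, 0.8]
grip_width: 38.9
```

```bash
python3 go.py 591.6 -54.3 88.8 -60; python3 snap.py w10
```

```text
t 10.4 pos [592.8 -53.6  88.8] yaw -45.6 j [ 0.23  0.34 -0.26  1.75  0.09  1.06 -0.85] w 38.9 F [1.7 0.8 0.8] M [ 0.21 -0.45  0.12]
tilt 0.34 shift [-0.4  1.4  0. ] |d| 1.4 roll 0.252
```

View pics/w10.png

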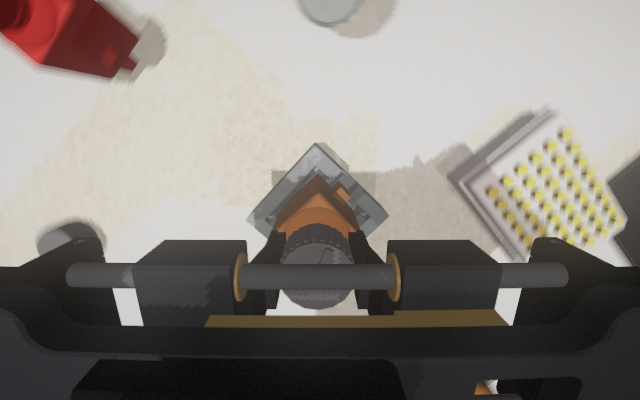

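The tab shows in the notch at (343,190). 2.47 rad turned, so about 0.45 left. Slower now, watching the moment about z.

>>> play_rows:
  linear:
    - [0,0.4,0.6]
    - [0,0.8,0.7]
    - [0,1,0.8]
  roll: [0.1,0.2,0.3]

```text
time_s: 10.75
eef_pos: [592.9, -53.9, 88.6]
ee_rot: [-0.003, 0.852, -0.523, 0.002]
ft_force: [1.9, 1.1, 0.7]
grip_width: 39.1
```

>>> play_rows:
  linear:
    - [0,0,0.6]
    - [0,0,0.7]
  roll: [0.08,0.15]

```text
time_s: 10.95
eef_pos: [593.4, -53.6, 88.3]
ee_rot: [-0.004, 0.811, -0.585, 0.002]
ft_force: [0.5, 0.8, 0.7]
grip_width: 39.2
```

```bash
python3 go.py 591.6 -54.3 88.8 -71.5; python3 snap.py w11
```

```text
t 10.95 pos [593.4 -53.6  88.3] yaw -71.6 j [ 0.17  0.33 -0.19  1.75  0.07  1.05 -1.29] w 39.2 F [0.5 0.8 0.7] M [ 0.05 -0.08  0.14]
tilt 0.5 shift [ 0.1  2.  -0.5] |d| 2.0 roll -0.002
```

>>> play_rows:
  linear:
    - [0,0.5,0.5]
    - [0,0.8,0.6]
  roll: [0.06,0.12]

```text
time_s: 11.2
eef_pos: [592.8, -53.7, 88.1]
ee_rot: [-0.004, 0.775, -0.632, 0.002]
ft_force: [-1.1, -0.5, 4.0]
grip_width: 39.1
```

```bash
python3 go.py 591.6 -54.3 88.8 -71.5; python3 snap.py w12;python3 - <<'E'
import cv2
im=cv2.imread("pics/w12.png"); cv2.imwrite("pics/w12c.png",cv2.resize(im[130:320,240:400],None,fx=3.1,fy=3.1,interpolation=cv2.INTER_CUBIC))
E
```

```text
t 11.2 pos [592.8 -53.7  88.1] yaw -78.4 j [ 0.16  0.33 -0.17  1.76  0.06  1.05 -1.4 ] w 39.1 F [-1.1 -0.5  4. ] M [0.01 0.32 0.92]
tilt 0.51 shift [ 0.4  1.3 -0.8] |d| 1.6 roll -0.121
```

View pics/w12c.png

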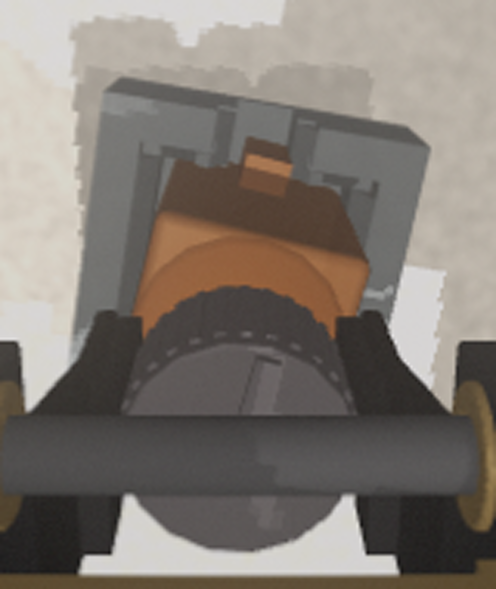

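The moment about z jumped from 0.14 to 0.92 N m and the bar points over the tab, so the cap has bottomed out. I'll hold here briefly.

>>> play_rows:
  linear:
    - [0,0,0.3]
    - [0,0,0.3]
    - [0,0,0.3]
    - [0,0,0.3]
  roll: [0.02,0.02,0.02,0.02]

```text
time_s: 11.65
eef_pos: [592.5, -53.7, 88.0]
ee_rot: [-0.004, 0.768, -0.64, 0.002]
ft_force: [-4.3, -0.0, 5.5]
grip_width: 39.3
```

```bash
python3 go.py 591.6 -54.3 88.8 -71.5; python3 snap.py w13
```

```text
t 11.65 pos [592.5 -53.7  88. ] yaw -79.6 j [ 0.16  0.33 -0.17  1.76  0.06  1.05 -1.42] w 39.3 F [-4.3 -0.   5.5] M [-0.    0.96  0.8 ]
tilt 0.48 shift [ 0.4  1.  -0.8] |d| 1.3 roll -0.142
```

Stop confirmed: Mz 0.8 N m, yaw -79.6°, z 88.0. Backing off 1.57 plus about 0.1 for the play of the bottle in its pocket, rising with the thread.

>>> play_rows:
  linear:
    - [0,0.2,0.4]
    - [0,0.4,0.3]
    - [0,0.4,0.2]
    - [0,0.4,0.1]
    - [0,0.4,0]
  roll: [-0.1,-0.22,-0.34,-0.46,-0.58]

```text
time_s: 12.2
eef_pos: [592.8, -54.2, 88.4]
ee_rot: [-0.003, 0.92, -0.391, 0.004]
ft_force: [1.0, -0.5, 2.6]
grip_width: 38.9
```

```bash
python3 go.py 592 -54.2 89.3 16.4
```

```text
t 12.2 pos [592.8 -54.2  88.4] yaw -46.0 j [ 0.23  0.34 -0.26  1.75  0.09  1.05 -0.86] w 38.9 F [ 1.  -0.5  2.6] M [-0.1   0.   -0.12]
tilt 0.56 shift [-0.5  0.6 -0.9] |d| 1.2 roll -1.089
```

>>> play_rows:
  linear:
    - [0,0,0.3]
    - [0,0,0.2]
    - [0,0,0.1]
    - [0,0,0]
    - [0,0,-0.1]
  roll: [-0.12,-0.24,-0.36,-0.48,-0.6]

```text
time_s: 12.7
eef_pos: [593.3, -54.5, 88.9]
ee_rot: [-0.002, 0.995, -0.098, 0.005]
ft_force: [0.1, 0.0, 2.4]
grip_width: 39.1
```

```bash
python3 go.py 592 -54.2 89.3 16.4
```

```text
t 12.7 pos [593.3 -54.5  88.9] yaw -11.3 j [ 0.31  0.35 -0.35  1.75  0.13  1.06 -0.28] w 39.1 F [0.1 0.  2.4] M [-0.12  0.17 -0.08]
tilt 0.62 shift [-1.3 -0.1 -0.5] |d| 1.4 roll -0.483
```

>>> play_rows:
  linear:
    - [-0.3,0,0.3]
    - [-0.6,0,0.2]
    - [-1,0,0.1]
    - [-1,0,0]
    - [-1,0,0]
  roll: [-0.12,-0.24,-0.36,-0.48,-0.48]

```text
time_s: 13.2
eef_pos: [593.1, -54.7, 89.4]
ee_rot: [-0.001, 0.99, 0.143, 0.006]
ft_force: [1.6, -0.9, 3.9]
grip_width: 39.3
```

>>> play_rows:
  linear:
    - [0,0,0.2]
    - [0,0,0.2]
    - [0,0,0.2]
  roll: [0,0,0]

```text
time_s: 13.5
eef_pos: [593.2, -54.7, 89.3]
ee_rot: [-0.001, 0.99, 0.142, 0.006]
ft_force: [0.2, -0.4, 4.8]
grip_width: 38.8
```

```bash
python3 go.py 592 -54.2 89.3 16.4; python3 snap.py w14;python3 - <<'E'
import cv2
from workcell import manip
im=cv2.imread("pics/w14.png"); cv2.imwrite("pics/w14c.png",cv2.resize(im[130:320,200:440],None,fx=3.1,fy=3.1,interpolation=cv2.INTER_CUBIC))
f=manip.read_camera('side')['frame'][:,:,::-1]
cv2.imwrite('pics/side14.png',cv2.resize(f[120:220,280:380],None,fx=5,fy=5,interpolation=2))
E
```

```text
t 13.5 pos [593.2 -54.7  89.3] yaw 16.3 j [ 0.38  0.36 -0.43  1.75  0.16  1.06  0.18] w 38.8 F [ 0.2 -0.4  4.8] M [-0.13 -0.01 -0.06]
tilt 0.73 shift [-1.  -0.9  0. ] |d| 1.4 roll -0.001
```

View pics/w14c.png

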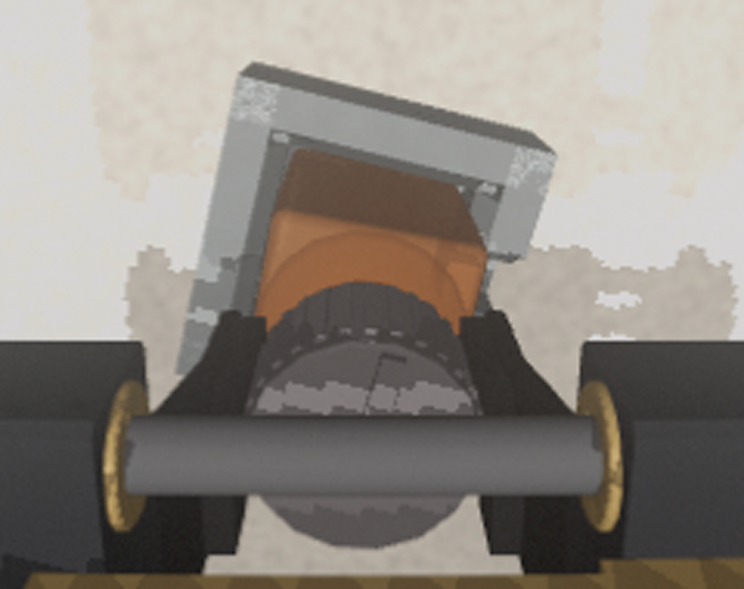

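View pics/side14.png

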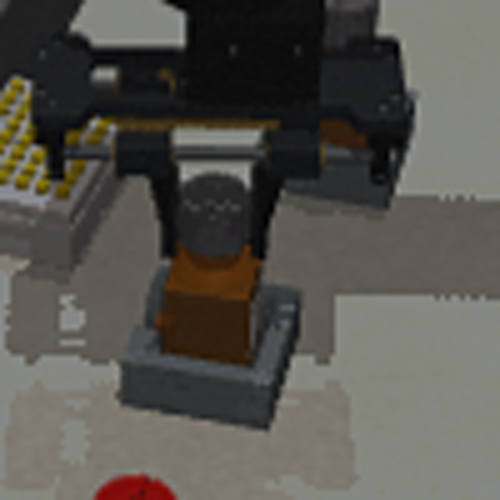

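Run:
```python
from h import *
c=dict(np.load("w14.npz"))
f=lambda x,y:(200+(x+.5)/3.1-.5,130+(y+.5)/3.1-.5)
y=lambda p,q,z:np.degrees(np.arctan2(*(onz(c,f(*q),z)-onz(c,f(*p),z))[[1,0]]))
print("bottle yaw from body top edge",y((272,212),(487,250),76)-90,"holder",y((238,76),(556,153),34)-90,"bar",y((367,412),(381,357),126.5),y((390,412),(402,360),126.5))
A,B=onz(c,f(272,212),76),onz(c,f(487,250),76);print(A,B,np.linalg.norm(A-B),(A+B)/2)
A,B=onz(c,f(238,76),34),onz(c,f(556,153),34);print(A,B,np.linalg.norm(A-B),(A+B)/2)
from workcell import manip
s=manip.sense();print(s["time_s"],s["qvel"].round(3),s["ft_force"],s["grip_width"])
```

```text
bottle yaw from body top edge -84.40786159624041 holder -87.4845820158317 bar 93.46003021496179 95.05303015725208
[565.81348195 -33.27526248  76.        ] [611.77945393 -28.7746271   76.        ] 46.18578026638187 [588.79646794 -31.02494479  76.        ]
[548.27314012 -13.99596813  34.        ] [630.97159942 -10.36297903  34.        ] 82.77822044125 [589.62236977 -12.17947358  34.        ]
13.6 [-0.     0.001 -0.002  0.     0.002  0.001  0.006] [ 0.12168485 -0.16622268  3.95555456] 39.087806059703865
```

Final readings:
- **Cap:** about 1.55 rad from the stop (bar yaw 94.2°, bottle yaw 5.6°).
- **Bottle:** within 1 mm of the holder centre, with TCP height matching fully down.
- **Arm:** still, gripping at 39 mm.

Handing in.

```bash
python3 -c "
from workcell import manip
print(manip.sign_off())"
```

```text
the job is handed in; nothing more can be done
None
```

I picked up the amber bottle by its cap and lowered it into the empty holder with its tab in the notch. I then screwed the cap down to its stop and backed it off a quarter turn. I handed in still gripping the cap, at about 13.6 s; the hand-in gave no verdict.

- **Seating:** The bottle reached the floor at tool height 90.5 mm (90.3 expected), with the vertical force up 9 N. The wrist view later showed the tab in the notch. In the last picture the bottle was within about 1 mm of the holder's centre and turned about 3° (0.05 rad) from it, inside its play.
- **Bottoming out:** The cap stopped after about 3.0 rad. The moment about z jumped from 0.14 to 0.92 N m, and the bar on top pointed over the tab.
- **Back-off:** The gripper turned back 1.67 rad, about 0.1 of it allowed for the bottle's play in the pocket. The bar measured from the picture puts the cap at about 1.55 rad. It rose 1.3 mm, which matches the thread with the bottle fully down.
- **At the end:** The arm was still and the jaws were at 39 mm on the cap with grip set to 35 N.

**Small disagreements:**
- The cap's start angle measured 2.95 rad, just over the stated 2.9 limit.
- The bottle's sides measured about 46 mm instead of 48.
- The tool drifted about 1.5 mm in x while turning and ended tilted 0.7°, within the limits.

I kept clear of the other objects and felt no contact with them, but I did not measure their positions again at the end.

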